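# Tip the cut loaves onto their cut faces

### The job

Two of the loaves on the bread board have been sold in part and stand with their cut faces bare. So that they do not dry out, tip each of them over onto its cut face by pushing it gently with the fingertips, without gripping or lifting it, and keep it on the board. Leave the whole loaf and everything else where it is.

Things in the scene. Friction and masses are not known exactly. Their poses are not given: they have to be found in the camera images.
- board: The wooden bread board lying flat and fixed on the counter, 400 mm (its x) by 800 mm (its y) and 18 mm thick, so its top is at z = 0.018. Origin: centre of its underside.
- tin_loaf: What is left of a tin-baked loaf: flared sides, domed top; 66 mm long (its x), 112 mm wide (94 at the foot), 115 mm high, 0.17 to 0.34 kg. Origin: centre of its underside, on which it stands. The flat pale cut face is the plane x = -33 mm, facing -x; the crust end is at x = +33 mm, upright and almost flat from 8 to 108 mm up. Resting on its cut face, its +x axis points straight up.
- country_loaf: What is left of a hearth-baked country loaf: bulging sides, rounded top; 62 mm long (its x), 124 mm wide (about 100 at the foot), 105 mm high, 0.18 to 0.37 kg. Origin: centre of its underside. The flat pale cut face is the plane x = -31 mm, facing -x; the crust end, at x = +31 mm, is upright from 9 to 92 mm up, then rounded. Resting on its cut face, its +x axis points straight up.
- tin_cut (a point): Middle of the tin loaf's cut face: 33 mm from the origin along -x and 55 mm above the underside. At the start this face looks towards the robot, give or take 25 degrees, so from the far side of the counter only the crust end is seen.
- tin_edge (a point): Middle of the foot of the tin loaf's cut face (x = -33 mm, in the plane of the underside): the edge it tips over, which stays on the board. Both cut loaves are rigid and stand by friction only (about 0.5 to 0.7): a low push slides them, a push near the top tips them; past about 30 degrees they fall over by themselves.
- country_cut (a point): Middle of the country loaf's cut face: 31 mm from the origin along -x and 50 mm above the underside. At the start this face looks away from the robot, give or take 25 degrees.
- country_edge (a point): Middle of the foot of the country loaf's cut face (x = -31 mm, in the plane of the underside): the edge it tips over, which stays on the board.
- small_loaf: Bystander on the board: a whole, uncut oval loaf with tapered ends, 165 mm long (its x), 85 mm wide, 68 mm high. Origin: centre of its underside.
- bun: Bystander on the board: a round bun, 72 mm across, 42 mm high. Origin: centre of its underside.
- ticket_a: Bystander on the board: a price-ticket holder, a 32 mm wooden block 24 mm high with an upright blank card 60 mm wide; 64 mm high in all. Origin: centre of its underside.
- ticket_b: Bystander on the board: a second ticket holder like ticket_a.
- jam_jar: Bystander on the board: a jam jar, 70 mm across, 88 mm high. Origin: centre of its underside.
- bread_knife: Bystander on the counter at the board's left (+y) end: a bread knife lying flat, about 345 mm long (its x, handle to -x), 18 mm high. Origin: on its underside near the middle.
Mind the look-alikes: they are no part of the job. What is shaped like the country_loaf but red is not meant.

How it is judged:
At the end, for the whole second after the job is handed in: Both cut loaves rest on the bread board on their cut faces, within 0.12 rad of flat (the loaf's +x axis upright, the middle of the cut face within 8 mm of the board's top and over the board), at rest (angle between each of tin_loaf, country_loaf's own x axis and vertical below 0.12 rad and height (world z) of tin_cut between 0.012 and 0.026 m and x of tin_cut in the frame of board between -0.2 and 0.2 m and y of tin_cut in the frame of board between -0.4 and 0.4 m and linear speed of each of tin_loaf, country_loaf below 0.02 m/s and angular speed of each of tin_loaf, country_loaf below 0.1 rad/s and height (world z) of country_cut between 0.012 and 0.026 m and x of country_cut in the frame of board between -0.2 and 0.2 m and y of country_cut in the frame of board between -0.4 and 0.4 m); the robot touches nothing.
It fails at once if a cut loaf is lifted: the foot of its cut face rises more than 15 mm off the board (height (world z) of any of tin_edge, country_edge above 0.033 m).
It fails at once if a cut loaf is pressed or squeezed with more than 15 N (contact force between any of the arm, the fingers and tin_loaf above 15 N or contact force between any of the arm, the fingers and country_loaf above 15 N).
It fails at once if a cut loaf is pushed off the board (height (world z) of any of tin_loaf, country_loaf below 0.008 m).
It fails at once if the whole loaf or another bystander is moved by more than 30 mm (distance of any of small_loaf, bun, ticket_a, ticket_b, jam_jar, bread_knife from where it was at the start of the episode above 0.03 m).
It also fails if it takes over 53 s, if anything falls off the work surface, if the arm or the gripper's body presses on something with over 40 N, if the wrist force passes 120 N, or if a joint passes its speed limit or range.

### The arm

A 6-joint arm with a two-finger parallel gripper is mounted at the origin on the work surface. World frame = base frame: x ahead of the robot, y to its left, z up, the work surface at z = 0. Lengths are in m, angles in rad, forces in N, time in s.
With the tool pointing down it reaches from about 0.35 to 0.85 m from the base axis. Payload 8.1 kg.
Tool frame: the origin (TCP) lies on the centre line of the jaws, within the pads' length; the fingertips stand robot.tips_ahead ahead of it and the grasp point (between the pads) lies 6 mm ahead of it (robot.tips_ahead is the distance from the TCP to the fingertips, in m); z points along the fingers, y is the line along which they close (so a half turn about z gives the same grasp; the last joint's range is limited). The gripper opens to 93 mm and grips with 3 to 60 N. Pads are 15 mm wide; open, the fingers measure 128 mm over their backs; the gripper's body (75 mm by 188 mm) begins 65 mm behind the grasp point.
Start: joints at [-0.085, 0.13, 1.488, -0, 1.523, -0.085], TCP at [0.6, 0, 0.244] pointing down, gripper open.
Joint ranges: [-2.96, 2.96], [-0.89, 2.26], [0.02, 2.5], [-1.34, 4.48], [0, 2.73], [-2.66, 2.66]. Speed limits (rad/s): [2.39, 2.39, 2.79, 3.14, 3.14, 3.14].

### API

Orientations are given as a rotation vector (axis times angle).
In Python, from plant import robot gives the robot as it stands.
- The arm moves only by the tool apply_moves, never from a script. Its arguments are lists of equal length, an entry for each row: "delta_pos": the shift along the tool's x, y, z in cm, a list of three; "twist": the turn about the tool's z in rad. A call has 1 to 8 rows; each row shifts and turns the commanded pose from where the row before left it, along the tool's axes as they then stand; what a row does not reach is not made up. A row lasts 1/8 s, in which the tool goes at most 62.5 mm and 10.7 degrees, less where a joint would pass 70% of its speed; a pose out of reach is approached as far as the arm can. A call with a gripper value outside its range is refused whole. "gripper" is the finger opening in cm, from 0 to 9.3, set as the call begins (left out, the last holds). The fingers move at their own pace and stop on an object; "squeeze" is the grip in N (left out, the last holds). Time passes only in rows, so rows that do not move let the fingers close. It gives the time, the measured TCP pose, the force, the opening and the grip force at its end, in the units of the state.
- robot.read_state(): the state, without advancing time (a new reading comes with each control period).
- robot.read_camera(name): name is "scene" or "side" or "wrist"; returns a dict with "frame" (400x640x3 uint8, red, green, blue), "vertical_fov" (degrees; the focal length in pixels is half the picture's height over the tangent of half this angle, whatever the lens; pixels are square), "cx", "cy" (the principal point, pixels), "R" (3x3) and "t" (3): a world point X has camera coordinates R X + t. Camera axes: x right, y down, z forward; pixel columns grow to the right and rows downward; lengths in m; the calibration is good to about 2 mm. A picture is of the moment at which its call begins. There is no depth.
- robot.close_job(): hands the job in; it is judged then, once.
The state is a dict: "t": time; "q": joint angles; "dq": joint speeds; "joint_torque": joint torques, N m; "tool_pos": TCP position; "orientation": TCP orientation; "force": force on the tool from outside, world axes, zero at the start; "wrist_torque": the same for the moment, N m; "opening": finger opening in m; "gripper_force": force on a finger pad.
Only numpy, scipy, OpenCV 4.12 (cv2) and the standard library are available. Lean on these libraries where they do the work, as an engineer would, in place of code of your own. Each camera call takes 0.05 s, during which the arm holds its last target. There are 200 camera calls.

## Working session

There is one attempt and no reset: what is moved stays moved. The work goes in short steps, Python scripts to look and compute and a tool call to move; the robot and the scene stay as the last step left them, time stands still between calls to the robot, and variables do not carry over. Pictures are saved under pics/ and viewed, at most 10 in all, crops included, and the job is handed in when it is done.

Besides the shell and the picture viewer there is one more tool, called after ">>>" as name(argument=value, ...), one argument or row to a line, values as JSON. apply_moves: Moves the arm, as the interface text tells. Its arguments: {"type":"object","properties":{"delta_pos":{"type":"array"},"twist":{"type":"array"},"gripper":{"type":"number"},"squeeze":{"type":"number"}},"required":["delta_pos","twist"]}

```bash
mkdir -p pics; ls; cat > h.py <<'E'
import numpy as np,cv2,pickle
from plant import robot
def K(c):
    f=200/np.tan(np.radians(c["vertical_fov"])/2); return f
def proj(c,X):
    p=np.asarray(c["R"])@np.asarray(X)+np.asarray(c["t"]); f=K(c); return np.array([c["cx"]+f*p[0]/p[2],c["cy"]+f*p[1]/p[2]])
def ray(c,uv):
    R=np.asarray(c["R"]); f=K(c); d=R.T@np.array([(uv[0]-c["cx"])/f,(uv[1]-c["cy"])/f,1]); return -R.T@np.asarray(c["t"]),d
def atz(c,uv,z):
    o,d=ray(c,uv); return o+d*(z-o[2])/d[2]
def tri(obs):
    A=np.zeros((3,3));b=np.zeros(3)
    for c,uv in obs:
        o,d=ray(c,uv); d=d/np.linalg.norm(d); P=np.eye(3)-np.outer(d,d); A+=P;b+=P@o
    X=np.linalg.solve(A,b); return X,[np.round(proj(c,X)-uv,1) for c,uv in obs]
def shot(name,tag):
    c=robot.read_camera(name); pickle.dump(c,open(f"{tag}.pkl","wb")); cv2.imwrite(f"pics/{tag}.png",c["frame"][:,:,::-1]); return c
def load(t): return pickle.load(open(t+".pkl","rb"))
E
python3 - <<'E'
from h import *
s=robot.read_state();print({k:np.round(v,3) for k,v in s.items()}, robot.tips_ahead)
for n in["scene","side","wrist"]:
    c=shot(n,n+"0"); o=-np.asarray(c["R"]).T@c["t"]; print(n,o.round(3),np.asarray(c["R"])[2].round(2),c["vertical_fov"],c["cx"],c["cy"])
E
```

```text
pics
{'t': np.float64(0.0), 'q': array([-0.085,  0.131,  1.489,  0.   ,  1.523, -0.085]), 'dq': array([-0.002, -0.002,  0.   , -0.001, -0.003,  0.001]), 'joint_torque': array([-2.0000e-03, -5.5985e+01, -4.9176e+01,  7.7000e-02,  3.6000e-02,
       -0.0000e+00]), 'tool_pos': array([0.6  , 0.   , 0.243]), 'orientation': array([-2.22e+00, -2.22e+00,  2.00e-03]), 'force': array([-0.211,  0.018,  0.071]), 'wrist_torque': array([-0.066, -0.02 , -0.023]), 'gripper_force': np.float64(0.0), 'opening': np.float64(0.093)} 0.025
scene [1.393 0.726 1.084] [-0.64 -0.42 -0.65] 43.51889082920512 318.60402172479866 202.51247597327293
side [-0.222 -0.644  0.932] [ 0.49  0.57 -0.65] 54.87861768850419 319.33299373353964 196.99018243970224
wrist [0.599 0.083 0.385] [-0.   -0.3  -0.95] 69.90468987468768 321.0446254108966 199.237966408832
```

View pics/scene0.png

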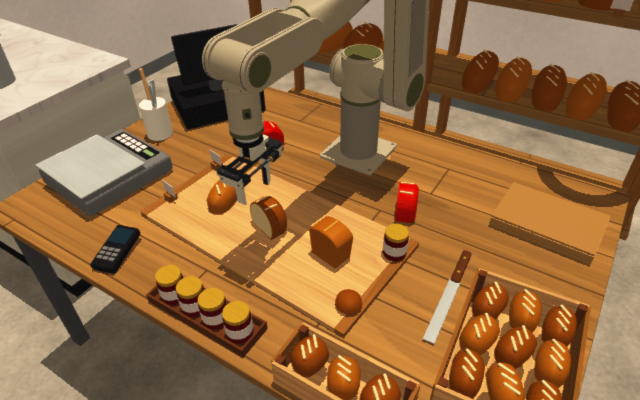

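View pics/side0.png

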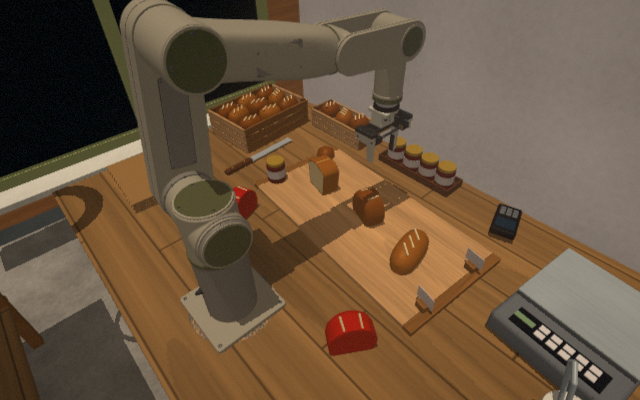

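The scene view shows the tin loaf at about (330,240), crust end towards the camera, and the country loaf at (268,217) with its pale cut face. The side view has the tin loaf at (323,173) with its cut face towards the robot, and the country loaf at (368,207). The red shapes (scene 406,203 and 271,132; side 350,332 and 243,202) are off the board and are look-alikes. I'll confirm this in enlarged crops.

```bash
python3 - <<'E'
from h import *
def crop(t,x,y,w,h,s):
    im=load(t)["frame"][y:y+h,x:x+w,::-1]; im=cv2.resize(im,None,fx=s,fy=s,interpolation=cv2.INTER_CUBIC)
    for k in range(0,w,10): cv2.putText(im,str(x+k),(k*s,10),0,.35,(255,255,0),1); cv2.line(im,(k*s,12),(k*s,20),(255,255,0),1)
    for k in range(0,h,10): cv2.putText(im,str(y+k),(0,k*s+4),0,.35,(255,255,0),1); cv2.line(im,(25,k*s),(32,k*s),(255,255,0),1)
    cv2.imwrite(f"pics/{t}c.png",im)
crop("scene0",235,185,130,90,6); crop("side0",290,140,110,95,6)
E
```

```text
(no output)
```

View pics/scene0c.png

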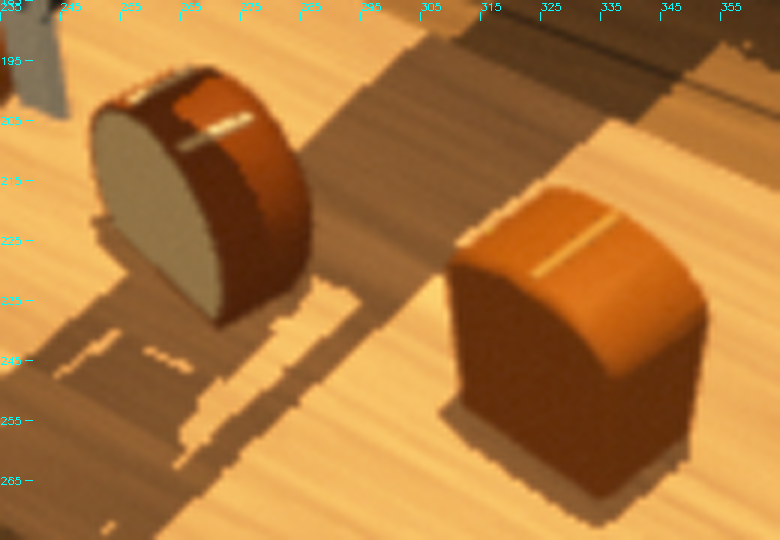

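View pics/side0c.png

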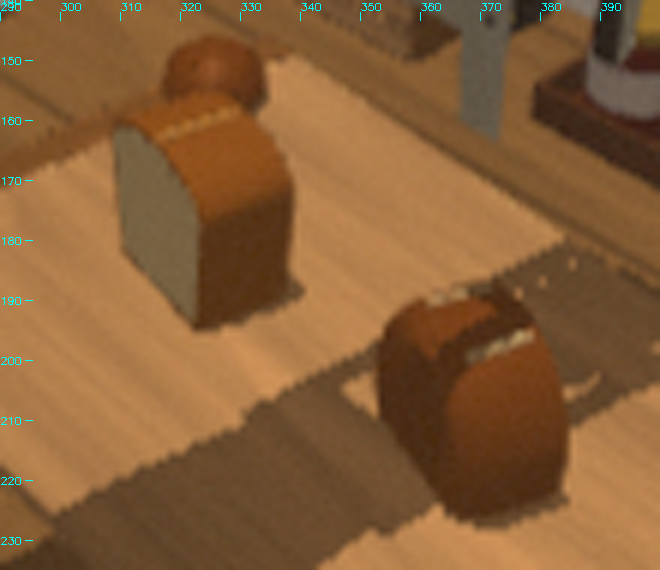

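The crops confirm both loaves: pale cut faces, brown crust, standing on the board. Next I compute the foot corners and fit the poses.

```bash
cat > fit.py <<'E'
from h import *
from scipy.optimize import least_squares
S,D=load("scene0"),load("side0")
tin=[(S,(335,268.3),(.033,.047,0)),(S,(311.7,252),(.033,-.047,0)),(S,(349.7,261.3),(-.033,.047,0)),(D,(322.5,194.7),(-.033,-.047,0)),(D,(310.3,181.7),(-.033,.047,0)),(D,(338,188.3),(.033,-.047,0))]
# signs for yaw ~0
cou=[(S,(271.3,239.2),(-.031,-.05,0)),(S,(285.8,231.7),(.031,-.05,0)),(S,(256.7,230),(-.031,.05,0)),(D,(364.7,224.7),(.031,.05,0)),(D,(383.3,223),(-.031,.05,0))]
for nm,o,y0 in(("tin",tin,0),("country",cou,np.pi)):
    for c,uv,l in o: print(nm,l,atz(c,uv,.018).round(3))
    def X(p,l): c,s=np.cos(p[2]),np.sin(p[2]); return np.array([p[0]+c*l[0]-s*l[1],p[1]+s*l[0]+c*l[1],.018+l[2]])
    r=least_squares(lambda p:np.concatenate([proj(c,X(p,l))-uv for c,uv,l in o]),[.6,.1,y0])
    print(nm,r.x.round(3),r.fun.round(1))
# heights: tin shoulder +y cut/crust corners & country top
for n,z,p,q in(("bun",.02,(348,302),None),("small",.03,(222,197),None),("jar",.09,(397,232),None)): print(n,atz(S,p,z).round(3))
# tin score-line: crust top end in scene vs side
print(tri([(S,(235+535/6,185+275/6)),(D,(290+240/6,140+108/6))]), tri([(S,(235+617/6,185+213/6)),(D,(290+155/6,140+136/6))]))
print([ (w,proj(S,w).round(0)) for w in [(.75,-.0,.018)]])
E
python3 fit.py
```

```text
tin (0.033, 0.047, 0) [0.566 0.236 0.018]
tin (0.033, -0.047, 0) [0.547 0.145 0.018]
tin (-0.033, 0.047, 0) [0.521 0.258 0.018]
tin (-0.033, -0.047, 0) [0.485 0.156 0.018]
tin (-0.033, 0.047, 0) [0.502 0.244 0.018]
tin (0.033, -0.047, 0) [0.552 0.144 0.018]
tin [ 0.529  0.199 -0.249] [-1.2  1.6 -0.5  0.7  0.3 -3.4 -0.8 -0.7 -0.1 -1.7 -0.6  0.1]
country (-0.031, -0.05, 0) [0.565 0.011 0.018]
country (0.031, -0.05, 0) [0.516 0.03  0.018]
country (-0.031, 0.05, 0) [ 0.556 -0.051  0.018]
country (0.031, 0.05, 0) [ 0.485 -0.054  0.018]
country (-0.031, 0.05, 0) [ 0.536 -0.091  0.018]
country [ 0.529 -0.02   2.831] [ 0.3  2.4  2.2  0.6 -3.9 -5.5  0.7  0.8 -1.8 -3. ]
bun [0.652 0.328 0.02 ]
small [ 0.5   -0.238  0.03 ]
jar [0.411 0.349 0.09 ]
(array([0.55268199, 0.19093258, 0.1311445 ]), [array([-0.6,  0.1]), array([-0.5, -0.1])]) (array([0.49677722, 0.20275998, 0.13174066]), [array([-0.2,  0.1]), array([-0.2, -0. ])])
[((0.75, -0.0, 0.018), array([229., 277.]))]
```

View pics/wrist0.png

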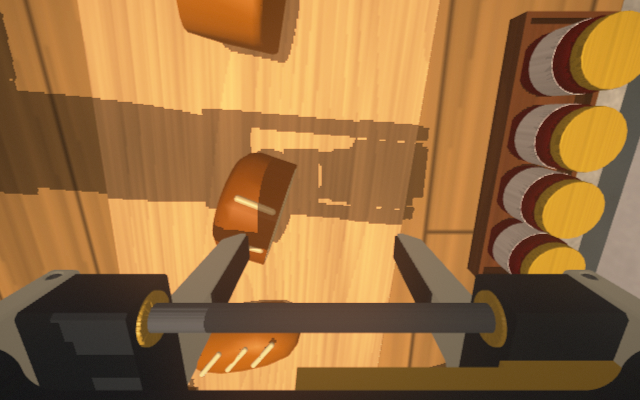

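The wrist view shows the country loaf at (255,208), crust towards the robot, slashes about −18° from world x, which agrees with the fit (yaw 2.83). The tin loaf is at the top edge, at about −13°. I start with the country loaf: stage on its crust side with the finger spread across the push direction.

>>> apply_moves(
  delta_pos=[
    [0,-4.6,0],
    [0,-4.6,0],
    [0,-4.5,0],
    [0,0,0],
    [0,0,0],
    [0,0,0],
    [0,0,0],
    [0,0,0],
  ],
  twist=[0,0,0,-0.18,-0.18,-0.18,-0.18,-0.18],
  gripper=3,
)

```text
t: 1.15
tool_pos: [0.4628, 0.0001, 0.2434]
orientation: [-1.025, -2.969, 0.0]
force: [-1.6, 0.7, -0.6]
opening: 0.0299
gripper_force: 0.0
```

>>> apply_moves(
  delta_pos=[
    [0,0,0],
    [0,0,0],
    [0,0,4],
    [0,0,3],
    [0,0,0],
  ],
  twist=[-0.18,-0.18,0,0,0],
)

```text
t: 1.78
tool_pos: [0.4609, 0.0003, 0.171]
orientation: [-0.485, -3.098, 0.0]
force: [0.3, -0.8, -0.4]
opening: 0.03
gripper_force: 0.0
```

```bash
python3 - <<'E'
from h import *
import cv2
s=robot.read_state(); print(s["tool_pos"],cv2.Rodrigues(s["orientation"])[0].round(3),s["t"],s["opening"])
a=shot("side","side1"); b=shot("wrist","wrist1")
A=cv2.resize(a["frame"][110:250,270:430],None,fx=3.6,fy=3.6,interpolation=2); 
B=cv2.resize(b["frame"],(480,300),interpolation=3)
im=np.zeros((600,780,3),np.uint8); im[:A.shape[0]//1,:A.shape[1]]=A[:600]
cv2.imwrite("pics/s1.png",im[:504,:576,::-1]); cv2.imwrite("pics/w1.png",b["frame"][:,:,::-1])
E
```

```text
[4.60891989e-01 2.69162661e-04 1.70961559e-01] [[-0.952  0.306 -0.006]
 [ 0.306  0.952  0.001]
 [ 0.005 -0.001 -1.   ]] 1.775 0.029995720274155643
```

View pics/w1.png

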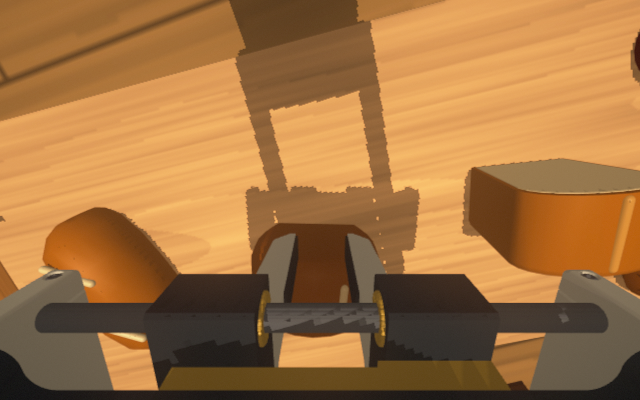

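The wrist view shows the country loaf at cols 252–388, centred between the fingers (centre 320), its crust foot at row ~225. I check the predicted projections before descending.

```bash
python3 - <<'E'
from h import *
c=load("wrist1"); s=robot.read_state(); p=np.array(s["tool_pos"]); R=cv2.Rodrigues(s["orientation"])[0]
for x in(-.0075,.0075):
  for y in(-.015,.015): print("tip",x,y,proj(c,p+R@[x,y,.025]).round(0))
def W(o,yaw,l): a,b=np.cos(yaw),np.sin(yaw); return np.array([o[0]+a*l[0]-b*l[1],o[1]+b*l[0]+a*l[1],.018+l[2]])
for l in[(.031,.05,0),(.031,-.05,0),(.031,0,.009),(.031,0,.092),(.031,.062,.045),(.031,-.062,.045)]: print(l,proj(c,W((.525,-.021),2.831,l)).round(0))
for l in[(-.033,.05,0),(-.033,-.05,0),(-.033,.056,.09),(-.033,-.056,.09),(-.033,0,.115)]: print("tin",l,proj(c,W((.529,.199),-.23,l)).round(0))
for r in((320,225),): print("crust if z=.05",atz(c,r,.05),"z=.09",atz(c,r,.09))
E
```

```text
tip -0.0075 -0.015 [299. 260.]
tip -0.0075 0.015 [345. 260.]
tip 0.0075 -0.015 [299. 239.]
tip 0.0075 0.015 [346. 239.]
(0.031, 0.05, 0) [276. 223.]
(0.031, -0.05, 0) [366. 223.]
(0.031, 0, 0.009) [321. 226.]
(0.031, 0, 0.092) [321. 265.]
(0.031, 0.062, 0.045) [256. 240.]
(0.031, -0.062, 0.045) [385. 240.]
tin (-0.033, 0.05, 0) [568. 161.]
tin (-0.033, -0.05, 0) [471. 169.]
tin (-0.033, 0.056, 0.09) [676. 181.]
tin (-0.033, -0.056, 0.09) [523. 192.]
tin (-0.033, 0, 0.115) [634. 196.]
crust if z=.05 [ 0.48524727 -0.00895524  0.05      ] z=.09 [ 0.46961921 -0.00379385  0.09      ]
```

The predictions match the picture within 3 px for both loaves. Now I descend and approach.

>>> apply_moves(
  delta_pos=[
    [0,0,2.5],
    [0,0,2.3],
    [0,0,0],
    [-0.6,0,0],
    [-0.6,0,0],
    [-0.5,0,0],
    [-0.3,0,0],
    [0,0,0],
  ],
  twist=[0,0,0,0,0,0,0,0],
)

```text
t: 2.88
tool_pos: [0.4822, -0.0062, 0.1256]
orientation: [-0.486, -3.104, -0.0]
force: [-0.2, -0.5, -0.6]
opening: 0.0299
gripper_force: 0.0
```

>>> apply_moves(
  delta_pos=[
    [-0.3,0,0],
    [-0.3,0,0],
    [-0.3,0,0],
    [-0.3,0,0],
    [-0.3,0,0],
    [-0.3,0,0],
    [-0.3,0,0],
    [-0.3,0,0],
  ],
  twist=[0,0,0,0,0,0,0,0],
)

```text
t: 3.88
tool_pos: [0.5052, -0.0135, 0.1257]
orientation: [0.486, 3.103, -0.0]
force: [-2.4, 1.6, 2.5]
opening: 0.0302
gripper_force: 1.4
```

```bash
python3 - <<'E'
from h import *
a=shot("scene","scene2")["frame"][180:260,210:360]; b=shot("side","side2")["frame"][140:240,290:415]
A=cv2.resize(a,None,fx=5,fy=3.6*5/3.6,interpolation=2); B=cv2.resize(b,None,fx=2,fy=2,interpolation=2)
cv2.imwrite("pics/m2.png",np.vstack([A,np.pad(B,((0,0),(0,750-B.shape[1]),(0,0)))])[:,:,::-1]); print(robot.read_state()["force"])
E
```

```text
[-0.23849549  0.41251577  0.47572909]
```

View pics/m2.png

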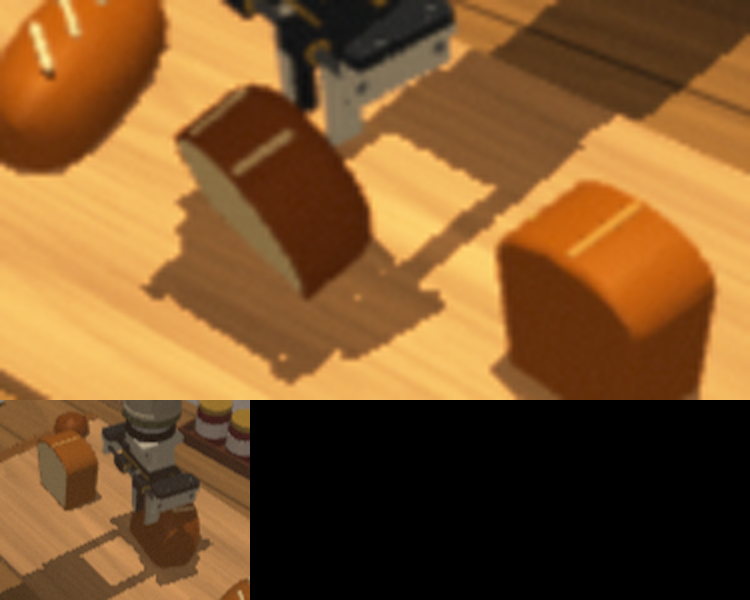

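The country loaf is tilting well (foot corner at composite 305,295, cut face leaning over) and the force is small. I keep pushing slowly.

>>> apply_moves(
  delta_pos=[
    [-0.3,0,0],
    [-0.3,0,0],
    [-0.3,0,0],
    [-0.3,0,0],
    [-0.3,0,0],
    [-0.3,0,0],
    [-0.3,0,0],
    [-0.3,0,0],
  ],
  twist=[0,0,0,0,0,0,0,0],
)

```text
t: 4.97
tool_pos: [0.5279, -0.0208, 0.1255]
orientation: [-0.486, -3.104, 0.0]
force: [-0.9, -1.0, -0.4]
opening: 0.0303
gripper_force: 0.0
```

>>> apply_moves(
  delta_pos=[
    [-0.3,0,0],
    [-0.3,0,0],
    [-0.2,0,0],
    [0,0,0],
    [0,0,0],
    [0,0,0],
  ],
  twist=[0,0,0,0,0,0],
)

```text
t: 5.72
tool_pos: [0.5353, -0.0232, 0.1256]
orientation: [-0.486, -3.104, -0.0]
force: [-0.6, 0.4, -1.1]
opening: 0.0299
gripper_force: 0.0
```

```bash
python3 - <<'E'
from h import *
a=shot("scene","scene3")["frame"][180:280,210:360]; b=shot("side","side3")["frame"][140:240,290:415]
A=cv2.resize(a,None,fx=4,fy=4,interpolation=2); B=cv2.resize(b,None,fx=2,fy=2,interpolation=2)
cv2.imwrite("pics/m3.png",np.vstack([A,np.pad(B,((0,0),(0,600-B.shape[1]),(0,0)))])[:,:,::-1])
E
```

```text
(no output)
```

View pics/m3.png

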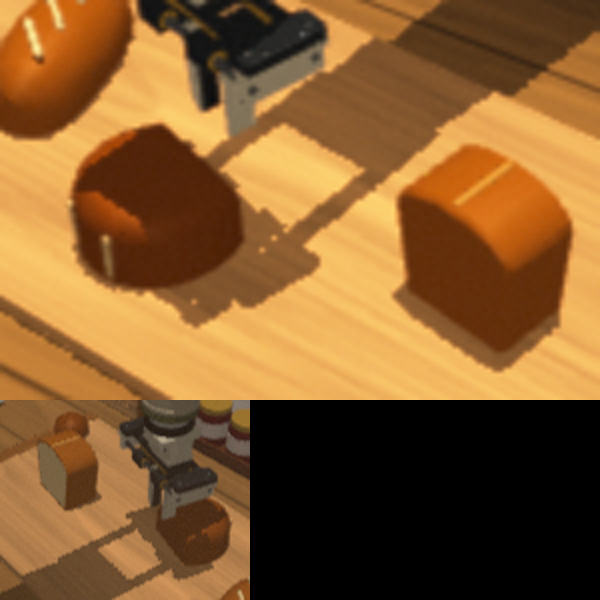

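The country loaf lies on its cut face (composite 155,210), with the fingers clear. On to the tin loaf: rise, cross to its crust side, descend.

>>> apply_moves(
  delta_pos=[
    [0,0,-5],
    [0,0,-5],
    [0.3,5.4,0],
    [0,5.4,0],
    [0,5.4,0],
    [0,5.3,0],
    [0,0,0],
    [0,0,0],
  ],
  twist=[0,0,0,0,0,0,-0.08,0],
  gripper=4,
)

```text
t: 6.82
tool_pos: [0.5981, 0.183, 0.2252]
orientation: [-0.36, -3.12, 0.001]
force: [-0.7, -0.0, -0.2]
opening: 0.0402
gripper_force: 0.0
```

```bash
python3 - <<'E'
from h import *
s=robot.read_state(); p=np.array(s["tool_pos"]); R=cv2.Rodrigues(s["orientation"])[0]
e=np.array([np.cos(-.23),np.sin(-.23),0]); d=p-np.array([.529,.199,0]); print(p,R[:,0].round(3),R[:,1].round(3),"along",d@e,"lat",d@R[:,1])
E
```

```text
[0.59809056 0.1830054  0.22523702] [-0.974  0.228  0.001] [ 0.228  0.974 -0.   ] along 0.07091756523822376 lat 8.850484200846815e-05
```

>>> apply_moves(
  delta_pos=[
    [0,0,4],
    [0,0,4],
    [0,0,1.5],
    [0,0,0],
    [0.6,0,0],
    [0.6,0,0],
    [0.5,0,0],
    [0.3,0,0],
  ],
  twist=[0,0,0,0,0,0,0,0],
)

```text
t: 7.82
tool_pos: [0.5786, 0.1872, 0.1312]
orientation: [0.361, 3.12, 0.0]
force: [0.4, -0.3, -0.6]
opening: 0.04
gripper_force: 0.0
```

>>> apply_moves(
  delta_pos=[
    [0.3,0,0],
    [0.3,0,0],
    [0.3,0,0],
    [0.3,0,0],
    [0.3,0,0],
    [0.3,0,0],
    [0.3,0,0],
    [0.3,0,0],
  ],
  twist=[0,0,0,0,0,0,0,0],
)

```text
t: 8.82
tool_pos: [0.5553, 0.1925, 0.1307]
orientation: [0.362, 3.121, 0.0]
force: [1.9, 1.8, 2.4]
opening: 0.0399
gripper_force: 0.8
```

>>> apply_moves(
  delta_pos=[
    [0.3,0,0],
    [0.3,0,0],
    [0.3,0,0],
    [0.3,0,0],
  ],
  twist=[0,0,0,0],
)

```text
t: 9.32
tool_pos: [0.5435, 0.1953, 0.1306]
orientation: [-0.362, -3.12, 0.0]
force: [0.3, 0.4, 1.6]
opening: 0.0401
gripper_force: 0.7
```

```bash
python3 - <<'E'
from h import *
a=shot("scene","scene4")["frame"][180:280,210:410]; b=shot("side","side4")["frame"][130:240,290:415]
A=cv2.resize(a,None,fx=3,fy=3,interpolation=2); B=cv2.resize(b,None,fx=2.6,fy=2.6,interpolation=2)
cv2.imwrite("pics/m4.png",np.vstack([A,np.pad(B,((0,0),(0,600-B.shape[1]),(0,0)))])[:,:,::-1])
E
```

```text
(no output)
```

View pics/m4.png

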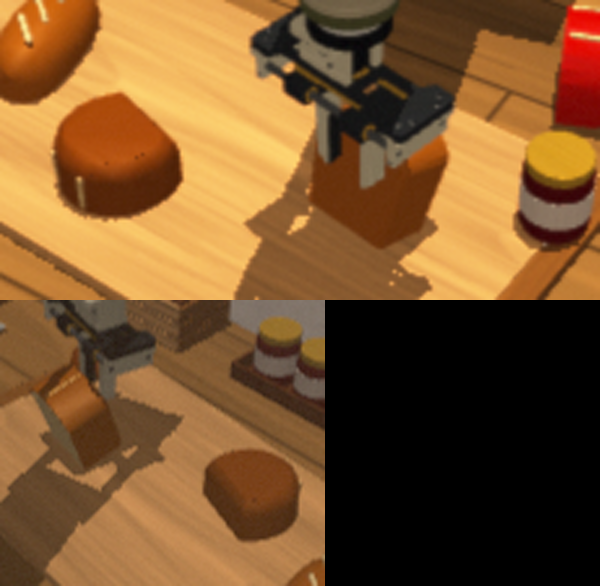

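The tin loaf is tilting (about 20°, composite 380,190), and there is room to the jar at (557,190). I continue.

>>> apply_moves(
  delta_pos=[
    [0.3,0,0],
    [0.3,0,0],
    [0.3,0,0],
    [0.3,0,0],
    [0.3,0,0],
    [0.3,0,0],
    [0.3,0,0],
    [0,0,0],
  ],
  twist=[0,0,0,0,0,0,0,0],
)

```text
t: 10.42
tool_pos: [0.523, 0.2001, 0.1306]
orientation: [-0.362, -3.12, 0.0]
force: [-0.2, -0.5, -0.2]
opening: 0.0397
gripper_force: 0.0
```

>>> apply_moves(
  delta_pos=[
    [0.2,0,0],
    [0.2,0,0],
    [0,0,0],
    [0,0,0],
    [0,0,0],
    [0,0,-5],
    [0,0,-5],
    [0,0,0],
  ],
  twist=[0,0,0,0,0,0,0,0],
)

```text
t: 11.42
tool_pos: [0.5222, 0.2017, 0.2363]
orientation: [0.361, 3.112, 0.006]
force: [0.1, -0.6, -0.8]
opening: 0.0395
gripper_force: 0.0
```

```bash
python3 - <<'E'
from h import *
S=shot("scene","scene5"); D=shot("side","side5")
A=cv2.resize(S["frame"][160:330,140:430],None,fx=2,fy=2,interpolation=2); B=cv2.resize(D["frame"][130:330,240:520],None,fx=1.2,fy=1.2,interpolation=2)
cv2.imwrite("pics/m5.png",np.vstack([A,np.pad(B,((0,0),(0,580-B.shape[1]),(0,0)))])[:,:,::-1])
E
```

```text
(no output)
```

View pics/m5.png

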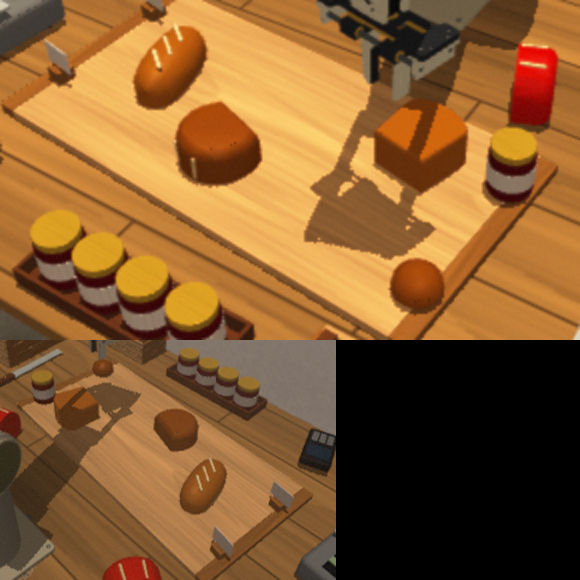

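Both loaves lie on their cut faces, well on the board: tin at composite (420,145), country at (218,145). The jar, bun, tickets and small loaf stand where they were, and the fingers are clear. Handing in.

```bash
python3 -c "
from h import *
print(robot.close_job())"
```

```text
the job is handed in; nothing more can be done
None
```

I tipped both cut loaves onto their cut faces with the fingertips; in the last pictures they lie flat on the board, everything else looks unmoved, and the job is handed in at about 11.5 s, though no verdict was returned.

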